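# Switch on the imaging bench in order

### The arm

A 7-joint arm with a two-finger parallel gripper is mounted at the origin on the work surface. World frame = base frame: x ahead of the robot, y to its left, z up, the work surface at z = 0. Lengths are in m, angles in rad, forces in N, time in s.
With the tool pointing down it reaches from about 0.425 to 0.925 m from the base axis. Payload 6.8 kg.
Tool frame: the origin (TCP) lies at the very end of the fingers, on their centre line; the grasp point (between the pads) lies 19 mm behind it; z points along the fingers, y is the line along which they close (so a half turn about z gives the same grasp; the last joint's range is limited). The gripper opens to 85 mm and grips with 20 to 120 N. Pads are 22 mm wide; open, the fingers measure 114 mm over their backs; the gripper's body (76 mm by 85 mm) begins 54 mm behind the grasp point. The pads swing forward as they close: fully open they stand 13 mm farther back than shut.
Start: joints at [1.161, 0.477, 0.022, 1.555, -0.011, 1.109, -0.083], TCP at [0.201, -0.645, 0.231] pointing down, gripper open.
Joint ranges: [-2.96, 2.96], [-0.34, 2.1], [-1.41, 1.46], [0.24, 2.44], [-1.37, 4.51], [0.17, 1.92], [-2.96, 2.96]. Speed limits (rad/s): [2.39, 2.39, 3.14, 3.14, 3.14, 3.14, 3.14].

### API

Orientations are given as a unit quaternion [w, x, y, z].
In Python, from station import get_obs, read_camera, hand_in gives the robot as it stands.
- The arm moves only by the tool arm_command, never from a script. Its argument "commands" is one flat list of numbers, 7 for each row, row after row: the shift along the tool's x, y, z in m, then the turn, a rotation vector about the tool's x, y, z in degrees, then the opening, from 0 (shut) to 1 (fully open). In form: [tx, ty, tz, rx, ry, rz, fingers, tx, ty, tz, rx, ry, rz, fingers, ...]. A call has 1 to 8 rows; each row is the pose to reach, as a shift and turn from the pose commanded when the call began, along the tool's axes at that moment; what a row does not reach only later rows make up. A row lasts 1/10 s, in which the tool goes at most 50 mm and 8.59 degrees, less where a joint would pass 70% of its speed; a pose out of reach is approached as far as the arm can. A call with a gripper value outside its range is refused whole. The fingers move at their own pace and stop on an object; "force" is the grip in N (left out, the last holds). Time passes only in rows, so rows that repeat a pose let the fingers close. It gives the time, the measured TCP pose, the force, the opening and the grip force at its end, in the units of the state.
- get_obs(): the state, without advancing time (a new reading comes with each control period).
- read_camera(name): name is "side" or "top"; returns a dict with "img" (384x512x3 uint8, red, green, blue), "camera_matrix" (3x3 intrinsics, pixels), "pose" (4x4, takes a point from camera to world coordinates). Camera axes: x right, y down, z forward; pixel columns grow to the right and rows downward; lengths in m; the calibration is good to about 2 mm. A picture is of the moment at which its call begins. There is no depth.
- hand_in(): hands the job in; it is judged then, once.
The state is a dict: "t": time; "q": joint angles; "joint_vel": joint speeds; "joint_torque": joint torques, N m; "eef_pos": TCP position; "tool_rot": TCP orientation; "contact_force": force on the tool from outside, world axes, zero at the start; "torque": the same for the moment, N m; "gripper_width": opening from 0.0 (shut) to 1.0 (fully open); "grasp_force": force on a finger pad.
Only numpy, scipy, OpenCV 4.12 (cv2) and the standard library are available. Lean on these libraries where they do the work, as an engineer would, in place of code of your own. Each camera call takes 0.05 s, during which the arm holds its last target. There are 200 camera calls.

### The job

Power up the microscope bench in its proper order: with a light fingertip tap on the proud end of each rocker switch, tip fully on first the lamp supply (the unit with cooling fins), then the stage warmer (round flat metal plate), then the camera controller (small unit with the camera on it). Leave the vortex mixer (rubber cup head) switched off. Do not press hard, and do not lift, shove or tip the units or the other things on the bench.

Things in the scene. Friction and masses are not known exactly. Their poses are not given: they have to be found in the camera images.
- lamp: lamp supply: white loose desk unit, 140 x 100 mm and 62 mm high (0.8 to 1 kg, rubber feet), with six thin upright metal cooling fins, 18 mm tall, across the far half of its top. Origin: centre of its underside; x runs from the switch half (towards the robot) to the far half, z up. The rocker's pivot lies 38 mm from the origin towards -x, 73 mm up, along the unit's y.
- lamp_switch (a joint): black rocker of the lamp supply: paddle 50 mm (unit's x) x 34 x 8 mm, a 5 mm ridge across each end, pivoting at the middle of its underside. In rad: 0 = off (robot-side end proud), 0.60 = fully on (that end down); on above 0.36. Stays where it is left. Pressing its proud end takes 2 to 4 N over 12 mm of travel to a hard stop; it is on after 7 mm, so there is no need to reach the stop.
- lamp_tap (a point): point to tap on the lamp supply's rocker: top of the ridge 21.5 mm from the paddle's middle (13 mm above its underside), on the end that stands proud when off; moves with the paddle
- warmer: stage warmer: white loose desk unit, 140 x 96 mm and 38 mm high (0.8 to 1 kg, rubber feet), with a flat round metal plate, 66 mm across on a 72 mm black ring, 8 mm tall in all, on the far half of its top. Origin: centre of its underside; x runs from the switch half (towards the robot) to the far half, z up. The rocker's pivot lies 38 mm from the origin towards -x, 49 mm up, along the unit's y.
- warmer_switch (a joint): black rocker of the stage warmer: paddle 50 mm (unit's x) x 34 x 8 mm, a 5 mm ridge across each end, pivoting at the middle of its underside. In rad: 0 = off (robot-side end proud), 0.60 = fully on (that end down); on above 0.36. Stays where it is left. Pressing its proud end takes 2 to 4 N over 12 mm of travel to a hard stop; it is on after 7 mm, so there is no need to reach the stop.
- warmer_tap (a point): point to tap on the stage warmer's rocker: top of the ridge 21.5 mm from the paddle's middle (13 mm above its underside), on the end that stands proud when off; moves with the paddle
- camera: camera controller, the smallest unit: white loose desk unit, 112 x 76 mm and 48 mm high (0.8 to 1 kg, rubber feet), with a small black camera (34 x 40 x 20 mm with a short 28 mm lens ring pointing up, 32 mm tall in all) on the far half of its top. Origin: centre of its underside; x runs from the switch half (towards the robot) to the far half, z up. The rocker's pivot lies 24 mm from the origin towards -x, 59 mm up, along the unit's y.
- camera_switch (a joint): black rocker of the camera controller: paddle 50 mm (unit's x) x 34 x 8 mm, a 5 mm ridge across each end, pivoting at the middle of its underside. In rad: 0 = off (robot-side end proud), 0.60 = fully on (that end down); on above 0.36. Stays where it is left. Pressing its proud end takes 2 to 4 N over 12 mm of travel to a hard stop; it is on after 7 mm, so there is no need to reach the stop.
- camera_tap (a point): point to tap on the camera controller's rocker: top of the ridge 21.5 mm from the paddle's middle (13 mm above its underside), on the end that stands proud when off; moves with the paddle
- mixer: vortex mixer: white loose desk unit, 126 x 94 mm and 56 mm high (0.8 to 1 kg, rubber feet), with a black rubber cup head, 50 mm across and 28 mm tall, on the far half of its top. Origin: centre of its underside; x runs from the switch half (towards the robot) to the far half, z up. The rocker's pivot lies 31 mm from the origin towards -x, 67 mm up, along the unit's y.
- mixer_switch (a joint): black rocker of the vortex mixer: paddle 50 mm (unit's x) x 34 x 8 mm, a 5 mm ridge across each end, pivoting at the middle of its underside. In rad: 0 = off (robot-side end proud), 0.60 = fully on (that end down); on above 0.36. Stays where it is left. Pressing its proud end takes 2 to 4 N over 12 mm of travel to a hard stop; it is on after 7 mm, so there is no need to reach the stop.
- mixer_tap (a point): point to tap on the vortex mixer's rocker: top of the ridge 21.5 mm from the paddle's middle (13 mm above its underside), on the end that stands proud when off; moves with the paddle
- dish: covered petri dish, 88 mm across, 15 mm high; loose, to be left alone; origin at the centre of its underside
- flask: clear culture flask lying flat, 95 x 75 x 34 mm, with neck and cap towards its -x (76 mm from the origin); loose, to be left alone; origin at the centre of its underside
- bottle: media jar, 64 mm across, 110 mm high; loose, to be left alone; origin at the centre of its underside
- tipbox: pipette-tip box, 87 x 122 x 63 mm; loose, to be left alone; origin at the centre of its underside
- vial: small vial, 28 mm across, 50 mm high; loose, to be left alone; origin at the centre of its underside
- tally: metal hand counter, 44 mm across, 33 mm high; loose, to be left alone; origin at the centre of its underside
- beaker: glass beaker, 64 mm across, 75 mm high; loose, to be left alone; origin at the centre of its underside
Things that resemble listed ones, but are neither listed nor needed, are in the scene too. What is shaped like the mixer but purple or yellow is not meant. What is shaped like the lamp but blue is not meant.

How it is judged:
On the way, in this order (a step that is already met when the one before it is completed fails the run):
1. the lamp supply is switched on (value of joint lamp_switch above 0.36 rad), for 0.2 s.
2. the stage warmer is switched on (value of joint warmer_switch above 0.36 rad), for 0.2 s.
3. the camera controller is switched on (value of joint camera_switch above 0.36 rad), for 0.2 s.
At the end, for the whole second after the job is handed in: The rockers of the lamp supply, stage warmer and camera controller are on (above 0.36 of 0.60 rad), the vortex mixer's is off (below 0.2 rad), the units are at rest and nothing on the bench has moved more than 20 mm (value of joint each of lamp_switch, warmer_switch, camera_switch above 0.36 rad and value of joint mixer_switch below 0.2 rad and linear speed of each of lamp, warmer, camera, mixer below 0.02 m/s and distance of each of lamp, warmer, camera, mixer, dish, flask, bottle, tipbox, vial, tally, beaker from where it was at the start of the episode below 0.02 m); the robot touches nothing.
It fails at once if a switch is pressed over (above 0.2 rad) out of order: the warmer's while the lamp supply is not on, or the camera's while the lamp supply or the warmer is not on ((value of joint warmer_switch above 0.2 rad and value of joint lamp_switch below 0.36 rad) or (value of joint camera_switch above 0.2 rad and value of joint any of lamp_switch, warmer_switch below 0.36 rad)).
It fails at once if the vortex mixer's switch is pressed over (above 0.2 rad) (value of joint mixer_switch above 0.2 rad).
It fails at once if a unit is struck or pressed harder than 40 N (contact force between any of the fingers, the arm and lamp above 40 N or contact force between any of the fingers, the arm and warmer above 40 N or contact force between any of the fingers, the arm and camera above 40 N or contact force between any of the fingers, the arm and mixer above 40 N).
It fails at once if a unit is shoved more than 20 mm, lifted more than 10 mm or tipped more than 0.15 rad (distance of any of lamp, warmer, camera, mixer from where it was at the start of the episode above 0.02 m or height (world z) of any of lamp, warmer, camera, mixer above 0.01 m or angle between any of lamp, warmer, camera, mixer's own z axis and vertical above 0.15 rad).
It fails at once if one of the other things on the bench is moved more than 20 mm, lifted more than 10 mm or tipped more than 0.3 rad (distance of any of dish, flask, bottle, tipbox, vial, tally, beaker from where it was at the start of the episode above 0.02 m or height (world z) of any of dish, flask, bottle, tipbox, vial, tally, beaker above 0.01 m or angle between any of dish, flask, bottle, tipbox, vial, tally, beaker's own z axis and vertical above 0.3 rad).
It also fails if it takes over 43 s, if anything falls off the work surface, if the arm or the gripper's body presses on something with over 40 N, if the wrist force passes 120 N, or if a joint passes its speed limit or range.

## Working session

There is one attempt and no reset: what is moved stays moved. The work goes in short steps, Python scripts to look and compute and a tool call to move; the robot and the scene stay as the last step left them, time stands still between calls to the robot, and variables do not carry over. Pictures are saved under pics/ and viewed, at most 10 in all, crops included, and the job is handed in when it is done.

Besides the shell and the picture viewer there is one more tool, called after "Emit:" in YAML: its name, and indented under it one key for each argument. arm_command: Moves the arm, as the interface text tells. Its arguments: {"type":"object","properties":{"commands":{"type":"array","items":{"type":"number"}},"force":{"type":"number"}},"required":["commands"]}

```bash
mkdir -p pics
python3 - <<'E'
from station import *
import cv2,numpy as np
for n in("top","side"):
    c=read_camera(n);cv2.imwrite(f"pics/{n}0.png",cv2.resize(c["img"][:,:,::-1],(800,600),interpolation=cv2.INTER_CUBIC))
    np.savez(f"{n}.npz",**c);print(c["camera_matrix"],c["pose"].round(3))
o=get_obs();print(o)
E
```

```text
[[362.57923591   0.         256.54043083]
 [  0.         362.57923591 188.6799073 ]
 [  0.           0.           1.        ]] [[ 0.007 -0.996  0.094  0.365]
 [-1.    -0.007  0.004 -0.013]
 [-0.004 -0.094 -0.996  1.429]
 [ 0.     0.     0.     1.   ]]
[[388.31303461   0.         246.16192616]
 [  0.         388.31303461 192.58324785]
 [  0.           0.           1.        ]] [[-0.659 -0.479  0.581 -0.229]
 [-0.752  0.405 -0.519  0.634]
 [ 0.014 -0.779 -0.627  0.863]
 [ 0.     0.     0.     1.   ]]
{'t': 0.1, 'q': array([ 1.16090527,  0.47772603,  0.02234113,  1.55632881, -0.01151051,
        1.10927284, -0.08307612]), 'joint_vel': array([-0.00072814, -0.00075013,  0.00148122, -0.00399703, -0.00126982,
        0.00058822,  0.00039371]), 'joint_torque': array([ 4.60111347e-03, -5.97765970e+01,  1.61358599e+00, -2.81954455e+01,
        1.28167245e-02,  5.05425705e-03,  8.95943288e-06]), 'eef_pos': array([ 0.20047284, -0.64400421,  0.23042717]), 'tool_rot': array([-7.84631795e-04,  9.88633468e-01,  1.50343672e-01, -1.73132490e-04]), 'contact_force': array([0.09128507, 0.08140498, 1.28279119]), 'torque': array([ 0.03388708,  0.02635563, -0.03081921]), 'grasp_force': 0.0, 'gripper_width': 0.9992371116818238}
```

View pics/top0.png

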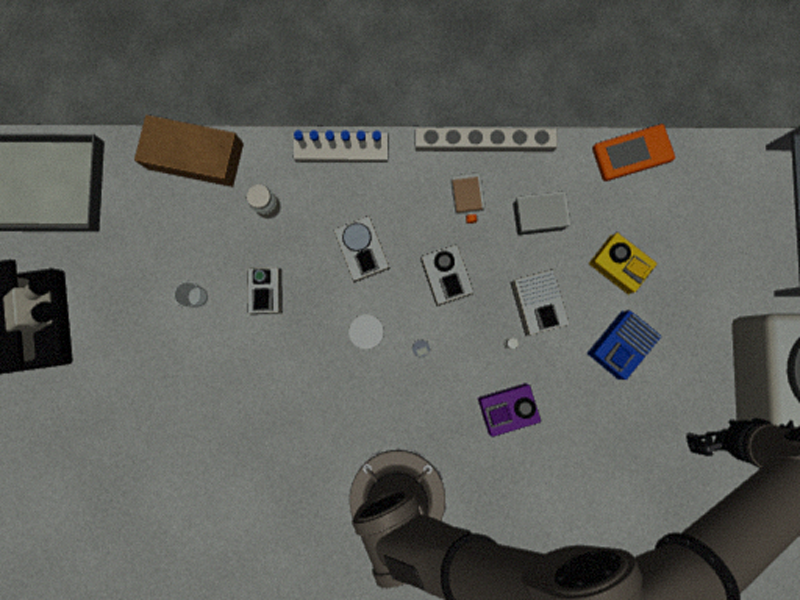

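View pics/side0.png

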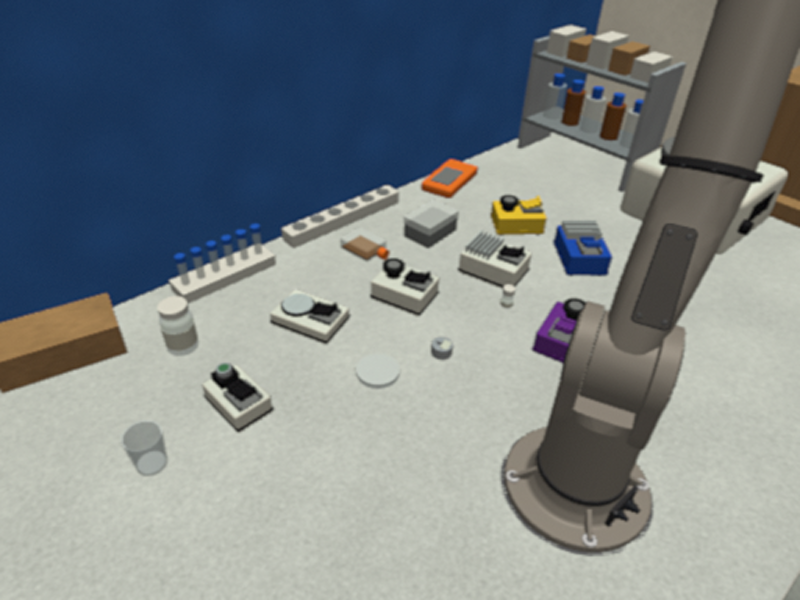

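The white units in the top view (800x600 pixels) are:
- **Lamp:** fins, (540,300)
- **Warmer:** round plate, (362,247)
- **Camera:** small camera, (264,290)
- **Mixer:** cup, (446,273), to be left alone

The purple, yellow and blue units are decoys. I'll confirm this in one enlarged crop and measure the paddles.

```bash
cat > h.py <<'E'
import numpy as np,cv2
def ray(c,uv,z):
    d=np.linalg.inv(c["camera_matrix"])@[uv[0],uv[1],1.]; d=c["pose"][:3,:3]@d; o=c["pose"][:3,3]
    return o+d*(z-o[2])/d[2]
E
python3 - <<'E'
from h import *
S=4
U={"lamp":((540,300),62,73),"warmer":((362,247),38,49),"camera":((264,290),48,59),"mixer":((446,273),56,67)}
c=np.load("top.npz");im=c["img"]
crop=cv2.resize(im[130:225,150:370],None,fx=3.6,fy=3.6,interpolation=cv2.INTER_CUBIC)
g=cv2.cvtColor(im,cv2.COLOR_RGB2GRAY)
for n,(p,h,pz) in U.items():
    u,v=int(p[0]*.64),int(p[1]*.64)
    w=g[v-24:v+25,u-24:u+25]
    w=cv2.resize(w,None,fx=S,fy=S,interpolation=cv2.INTER_CUBIC)
    for nm,m,z in(("white",w>158,h),("dark",w<48,pz+6)):
        cs,_=cv2.findContours(m.astype(np.uint8),cv2.RETR_EXTERNAL,cv2.CHAIN_APPROX_NONE)
        for k in sorted(cs,key=cv2.contourArea)[-3:]:
            if cv2.contourArea(k)<300: continue
            b=(cv2.boxPoints(cv2.minAreaRect(k))+.5)/S-.5+[u-24,v-24]
            W=np.array([ray(c,q,z/1000) for q in b])[:,:2]
            e=W[1:3]-W[:2]
            print(n,nm,"px",b.mean(0).round(1),"ctr",W.mean(0).round(4),"sides",np.linalg.norm(e,axis=1).round(3),"ang",np.degrees(np.arctan2(e[:,1],e[:,0])).round(1))
            cv2.drawContours(crop,[((b-[150,130])*3.6).astype(int)],0,(255,0,0) if nm=="white" else (0,255,0),1)
cv2.imwrite("pics/crop.png",crop[:,:,::-1]);print(crop.shape)
E
```

```text
lamp dark px [332.3 196.9] ctr [ 0.4637 -0.29  ] sides [0.009 0.13 ] ang [ -73.6 -164.8]
lamp dark px [350.2 202.1] ctr [ 0.4445 -0.3562] sides [0.038 0.051] ang [ -71.3 -162.5]
warmer dark px [233.6 165.9] ctr [0.5818 0.0813] sides [0.038 0.056] ang [ -68.3 -158.5]
camera dark px [179.  185.6] ctr [0.5035 0.2862] sides [0.007 0.105] ang [ -89.6 -178.5]
camera dark px [167.  176.6] ctr [0.5374 0.3327] sides [0.041 0.034] ang [ -89.6 -178.3]
camera dark px [166.9 191. ] ctr [0.4825 0.3315] sides [0.052 0.036] ang [ -1.1 -92.6]
mixer dark px [288.9 182.2] ctr [ 0.5181 -0.1289] sides [0.038 0.05 ] ang [ -71.1 -161.8]
mixer dark px [284.  166.9] ctr [ 0.5764 -0.1105] sides [0.046 0.048] ang [-89.6 179.9]
(342, 792, 3)
```

View pics/crop.png

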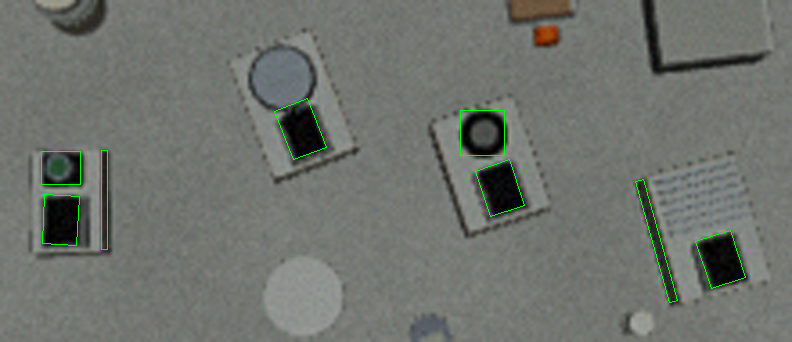

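The crop confirms it: in its pixels the lamp (fins) is at (715,225), the warmer (disc) at (293,105), the camera at (70,200) and the mixer (cup) at (492,165). The paddle boxes come out at about 50 x 36 mm, as they should. Next I'll check them against the side view and compute the tap targets.

Run:
```python
from h import *
c=np.load("side.npz");g=cv2.cvtColor(c["img"],cv2.COLOR_RGB2GRAY)
for n,p,pz,ctr,a in(("lamp",(512,252),73,(.4445,-.3562),16),("warmer",(324,310),49,(.5818,.0813),21.5),("camera",(242,388),59,(.4825,.3315),.5)):
    u,v=int(p[0]*.64),int(p[1]*.64)
    w=cv2.resize(g[v-14:v+15,u-14:u+15],None,fx=4,fy=4,interpolation=cv2.INTER_CUBIC)
    k,l,s,ce=cv2.connectedComponentsWithStats((w<55).astype(np.uint8))
    for i in range(1,k):
        if s[i,4]>250:
            q=(ce[i]+.5)/4-.5+[u-14,v-14];print(n,"side px",q.round(1),"area",s[i,4]/16,"xy",ray(c,q,(pz+6)/1000)[:2].round(4))
    d=np.array([np.cos(np.radians(a)),np.sin(np.radians(a))]);R=np.array(ctr)-.002*d
    t=R-.019*d;print("  pivot",R.round(4),"tap",t.round(4),"z",(pz+18.8)/1000,"reach",np.hypot(*t).round(3))
    y=np.radians(17.3);D=t-[.2005,-.644];print("  tool dx,dy from start",(D@[np.cos(y),np.sin(y)]).round(4),(D@[np.sin(y),-np.cos(y)]).round(4))
```

```text
lamp side px [327.  161.1] area 65.5 xy [ 0.4446 -0.3561]
  pivot [ 0.4426 -0.3568] tap [ 0.4243 -0.362 ] z 0.09179999999999999 reach 0.558
  tool dx,dy from start 0.2976 -0.2027
warmer side px [206.3 197.9] area 94.5 xy [0.5818 0.082 ]
  pivot [0.5799 0.0806] tap [0.5623 0.0736] z 0.0678 reach 0.567
  tool dx,dy from start 0.5588 -0.5776
camera side px [151.1 247. ] area 223.75 xy [0.4988 0.3338]
  pivot [0.4805 0.3315] tap [0.4615 0.3313] z 0.0778 reach 0.568
  tool dx,dy from start 0.5392 -0.8536
```

Emit:
arm_command:
  commands: [0.298,-0.203,0.08,0,0,0,0,0.298,-0.203,0.08,0,0,0,0,0.298,-0.203,0.08,0,0,0,0,0.298,-0.203,0.08,0,0,0,0,0.298,-0.203,0.08,0,0,0,0,0.298,-0.203,0.08,0,0,0,0,0.298,-0.203,0.08,0,0,0,0,0.298,-0.203,0.08,0,0,0,0]

```text
t: 0.9
eef_pos: [0.4278, -0.3564, 0.1501]
tool_rot: [-0.002, 0.988, 0.154, 0.0]
contact_force: [0.0, -0.3, 0.3]
gripper_width: -0.003
grasp_force: 0.0
```

Emit:
arm_command:
  commands: [0,0,0,0,0,0,0,0,0,0,0,0,0,0,0,0,0,0,0,0,0,0,0,0,0,0,0,0]

```text
t: 1.3
eef_pos: [0.4238, -0.3637, 0.1515]
tool_rot: [0.0, 0.989, 0.149, -0.0]
contact_force: [0.1, 0.2, 0.9]
gripper_width: 0.0
grasp_force: 0.0
```

Emit:
arm_command:
  commands: [0,0,0.03,0,0,0,0,0,0,0.05,0,0,0,0,0,0,0.055,0,0,0,0,0,0,0.055,0,0,0,0,0,0,0.055,0,0,0,0]

```text
t: 1.8
eef_pos: [0.4252, -0.3629, 0.0972]
tool_rot: [0.001, 0.989, 0.15, 0.0]
contact_force: [-0.2, -0.3, 0.5]
gripper_width: 0.002
grasp_force: 0.0
```

Run:
```python
from station import *
import cv2
t=read_camera("top")["img"][150:235,270:390];s=read_camera("side")["img"][110:195,270:390]
cv2.imwrite("pics/c1.png",cv2.resize(cv2.vconcat([t,s])[:,:,::-1],None,fx=3.5,fy=3.5,interpolation=cv2.INTER_CUBIC))
print(get_obs()["eef_pos"],get_obs()["contact_force"])
```

```text
[ 0.42545499 -0.36281487  0.0974856 ] [ 0.72419179 -0.07623008  0.768457  ]
```

View pics/c1.png

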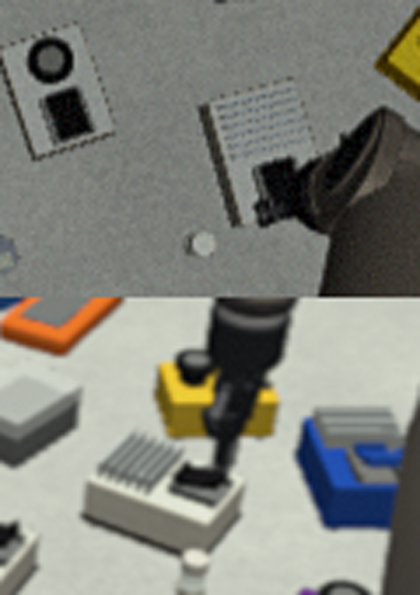

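The crop shows the shut fingertip at about (225,465), just above the robot-side end of the lamp's rocker. I'll press gently from here.

Emit:
arm_command:
  commands: [0,0,0.003,0,0,0,0,0,0,0.006,0,0,0,0,0,0,0.008,0,0,0,0,0,0,0.01,0,0,0,0,0,0,0.012,0,0,0,0,0,0,0.012,0,0,0,0]

```text
t: 2.5
eef_pos: [0.4247, -0.3622, 0.0841]
tool_rot: [-0.0, 0.989, 0.15, -0.0]
contact_force: [-0.8, -1.2, 0.8]
gripper_width: -0.002
grasp_force: 0.5
```

Emit:
arm_command:
  commands: [0,0,0.001,0,0,0,0,0,0,0.002,0,0,0,0,0,0,0.002,0,0,0,0]

```text
t: 2.8
eef_pos: [0.4249, -0.3621, 0.0822]
tool_rot: [-0.0, 0.989, 0.15, 0.0]
contact_force: [-1.6, -0.1, 2.6]
gripper_width: -0.003
grasp_force: 1.1
```

Emit:
arm_command:
  commands: [0,0,0.001,0,0,0,0,0,0,0.0015,0,0,0,0,0,0,0.0015,0,0,0,0]

```text
t: 3.1
eef_pos: [0.4248, -0.3621, 0.0807]
tool_rot: [-0.0, 0.989, 0.15, -0.0]
contact_force: [-0.9, -1.4, 2.5]
gripper_width: -0.005
grasp_force: 1.2
```

Emit:
arm_command:
  commands: [0,0,-0.02,0,0,0,0,0,0,-0.065,0,0,0,0,-0.05,-0.03,-0.065,0,0,0,0,-0.1,-0.06,-0.065,0,0,0,0,-0.1,-0.06,-0.065,0,0,0,0,-0.1,-0.06,-0.065,0,0,0,0]

```text
t: 3.7
eef_pos: [0.3092, -0.3338, 0.1456]
tool_rot: [-0.0, 0.989, 0.149, -0.0]
contact_force: [-0.1, -0.1, 0.1]
gripper_width: 0.0
grasp_force: 0.0
```

Run:
```python
from station import *
import cv2,numpy as np
c=read_camera("side")["img"][110:215,270:400]
b=np.load("side.npz")["img"][110:215,270:400]
cv2.imwrite("pics/c2.png",cv2.resize(cv2.hconcat([b,c])[:,:,::-1],None,fx=3,fy=3,interpolation=cv2.INTER_CUBIC))
print(get_obs()["eef_pos"])
```

```text
[ 0.31151364 -0.33440044  0.14598822]
```

View pics/c2.png

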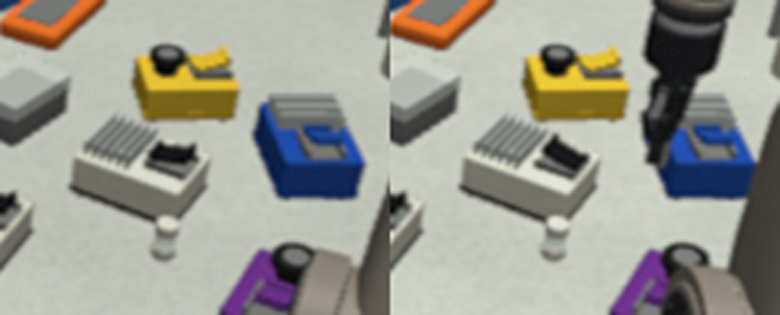

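The right half of the crop shows the lamp's rocker at (565,153) now sloping down on the robot side, so the lamp is on and hasn't moved. Next is the warmer.

Emit:
arm_command:
  commands: [0.361,-0.315,0.01,0,0,0,0,0.361,-0.315,0.01,0,0,0,0,0.361,-0.315,0.01,0,0,0,0,0.361,-0.315,0.01,0,0,0,0,0.361,-0.315,0.01,0,0,0,0,0.361,-0.315,0.01,0,0,0,0,0.361,-0.315,0.01,0,0,0,0,0.361,-0.315,0.01,0,0,0,0]

```text
t: 4.55
eef_pos: [0.5237, 0.0098, 0.1375]
tool_rot: [-0.001, 0.989, 0.151, 0.001]
contact_force: [1.6, -0.6, 0.1]
gripper_width: -0.001
grasp_force: 0.0
```

Run:
```python
from station import *
from h import *
o=get_obs();p=o["eef_pos"];w,x,y,z=o["tool_rot"]
from scipy.spatial.transform import Rotation as R
r=R.from_quat([x,y,z,w]).as_matrix();print(p,o["contact_force"],r.T@(np.array([.5623,.0736,.12])-p))
```

```text
[0.52372941 0.00978642 0.13745564] [ 1.55584459 -0.61491407  0.06817841] [ 0.05583053 -0.04936729  0.01761772]
```

Emit:
arm_command:
  commands: [0.056,-0.049,0.02,0,0,0,0,0.056,-0.049,0.02,0,0,0,0,0.056,-0.049,0.03,0,0,0,0,0.056,-0.049,0.03,0,0,0,0,0.056,-0.049,0.03,0,0,0,0]

```text
t: 5.05
eef_pos: [0.5599, 0.0688, 0.107]
tool_rot: [0.0, 0.989, 0.15, -0.001]
contact_force: [0.3, -0.3, 0.6]
gripper_width: -0.001
grasp_force: 0.0
```

Emit:
arm_command:
  commands: [0.004,-0.004,0.0,0,0,0,0,0.004,-0.004,0.02,0,0,0,0,0.004,-0.004,0.03,0,0,0,0,0.004,-0.004,0.034,0,0,0,0,0.004,-0.004,0.034,0,0,0,0,0.004,-0.004,0.034,0,0,0,0]

```text
t: 5.65
eef_pos: [0.563, 0.0744, 0.074]
tool_rot: [0.0, 0.989, 0.15, 0.0]
contact_force: [-0.5, -0.9, 0.9]
gripper_width: 0.001
grasp_force: 0.0
```

Run:
```python
from station import *
import cv2
t=read_camera("top")["img"][130:200,190:290];s=read_camera("side")["img"][150:230,155:255]
cv2.imwrite("pics/c3.png",cv2.resize(cv2.vconcat([t,s])[:,:,::-1],None,fx=4,fy=4,interpolation=cv2.INTER_CUBIC)[:600])
print(get_obs()["eef_pos"],get_obs()["contact_force"])
```

```text
[0.56308917 0.07451029 0.07410646] [0.56017691 0.58454718 0.10369768]
```

View pics/c3.png

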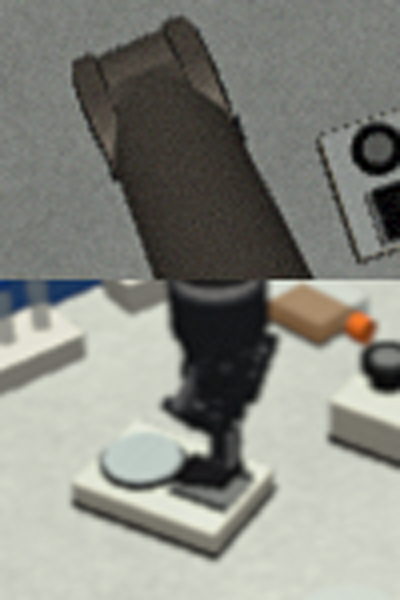

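The fingertip at (228,465) is over the near (proud) end of the warmer's rocker, so I'll press.

Emit:
arm_command:
  commands: [0,0,0.004,0,0,0,0,0,0,0.007,0,0,0,0,0,0,0.009,0,0,0,0,0,0,0.011,0,0,0,0,0,0,0.013,0,0,0,0,0,0,0.015,0,0,0,0,0,0,0.015,0,0,0,0]

```text
t: 6.45
eef_pos: [0.5626, 0.0745, 0.0581]
tool_rot: [-0.0, 0.989, 0.15, -0.0]
contact_force: [-0.7, -0.0, 1.6]
gripper_width: 0.002
grasp_force: 0.4
```

Emit:
arm_command:
  commands: [0,0,0.001,0,0,0,0,0,0,0.002,0,0,0,0,0,0,0.002,0,0,0,0]

```text
t: 6.75
eef_pos: [0.5626, 0.0746, 0.0564]
tool_rot: [-0.0, 0.989, 0.15, 0.0]
contact_force: [-1.5, -1.6, 2.6]
gripper_width: -0.0
grasp_force: 0.9
```

Emit:
arm_command:
  commands: [0,0,-0.02,0,0,0,0,0,0,-0.065,0,0,0,0,-0.03,-0.04,-0.08,0,0,0,0,-0.03,-0.08,-0.08,0,0,0,0,-0.03,-0.12,-0.08,0,0,0,0,-0.03,-0.12,-0.08,0,0,0,0]

```text
t: 7.35
eef_pos: [0.4967, 0.1873, 0.1373]
tool_rot: [-0.002, 0.988, 0.155, 0.001]
contact_force: [0.3, 0.1, 0.6]
gripper_width: 0.001
grasp_force: 0.0
```

Run:
```python
from station import *
import cv2,numpy as np
c=read_camera("side")["img"];b=np.load("side.npz")["img"]
k=[cv2.resize(i[170:290,110:240],None,fx=3,fy=3,interpolation=cv2.INTER_CUBIC) for i in(b,c)]
cv2.imwrite("pics/c4.png",cv2.hconcat(k)[:,:,::-1])
o=get_obs();p=o["eef_pos"];w,x,y,z=o["tool_rot"]
from scipy.spatial.transform import Rotation as R
r=R.from_quat([x,y,z,w]).as_matrix();print(p,r.T@(np.array([.4615,.3313,.083])-p))
```

```text
[0.49773694 0.18398039 0.13693584] [ 0.01000129 -0.15127526  0.05423127]
```

View pics/c4.png

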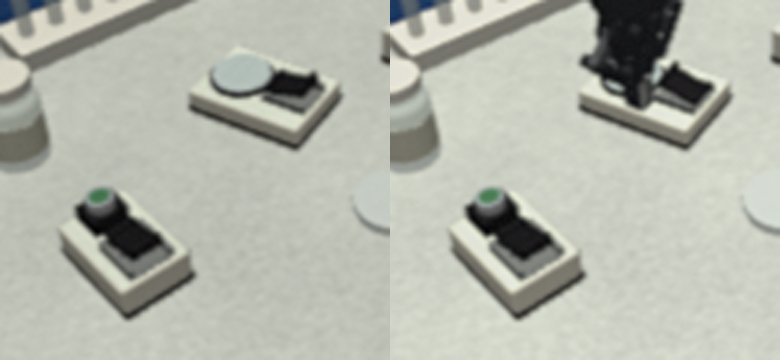

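The right half shows the warmer's rocker at (685,87) flipped down at its near end, with the unit in place. The camera's rocker at (525,240) is still off. The camera controller is next.

Emit:
arm_command:
  commands: [0.01,-0.151,0.01,0,0,0,0,0.01,-0.151,0.01,0,0,0,0,0.01,-0.151,0.01,0,0,0,0,0.01,-0.151,0.02,0,0,0,0,0.01,-0.151,0.02,0,0,0,0,0.01,-0.151,0.02,0,0,0,0]

```text
t: 8.0
eef_pos: [0.4639, 0.3253, 0.116]
tool_rot: [0.001, 0.989, 0.149, -0.0]
contact_force: [-0.7, 0.3, 0.3]
gripper_width: 0.001
grasp_force: 0.0
```

Emit:
arm_command:
  commands: [0,-0.004,0,0,0,0,0,0,-0.004,0.02,0,0,0,0,0,-0.004,0.03,0,0,0,0,0,-0.004,0.032,0,0,0,0,0,-0.004,0.032,0,0,0,0]

```text
t: 8.5
eef_pos: [0.4619, 0.3305, 0.0844]
tool_rot: [0.0, 0.989, 0.15, -0.0]
contact_force: [0.5, -0.5, -0.9]
gripper_width: -0.004
grasp_force: 0.0
```

Run:
```python
from station import *
import cv2
s=read_camera("side")["img"][190:290,110:210]
cv2.imwrite("pics/c5.png",cv2.resize(s[:,:,::-1],None,fx=4,fy=4,interpolation=cv2.INTER_CUBIC))
print(get_obs()["eef_pos"],get_obs()["contact_force"])
```

```text
[0.46216619 0.33095438 0.08479549] [ 0.22920362 -0.25703896  0.82612147]
```

View pics/c5.png

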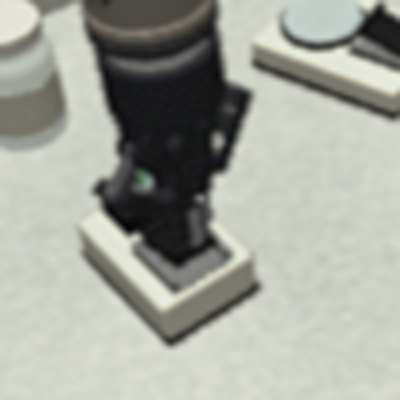

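The fingertip is at about (195,240), over the robot-side end of the camera's rocker, and nothing is in contact. I'll press.

Emit:
arm_command:
  commands: [0,0,0.004,0,0,0,0,0,0,0.007,0,0,0,0,0,0,0.009,0,0,0,0,0,0,0.011,0,0,0,0,0,0,0.013,0,0,0,0,0,0,0.015,0,0,0,0,0,0,0.0155,0,0,0,0]

```text
t: 9.25
eef_pos: [0.4617, 0.3313, 0.0688]
tool_rot: [-0.0, 0.989, 0.15, -0.0]
contact_force: [-2.6, 1.0, 3.1]
gripper_width: 0.0
grasp_force: 1.8
```

Emit:
arm_command:
  commands: [0,0,0.001,0,0,0,0,0,0,0.0025,0,0,0,0,0,0,0.0025,0,0,0,0]

```text
t: 9.55
eef_pos: [0.4619, 0.3312, 0.0663]
tool_rot: [-0.0, 0.989, 0.15, 0.0]
contact_force: [-1.2, 0.6, 2.2]
gripper_width: 0.004
grasp_force: 0.8
```

Emit:
arm_command:
  commands: [0,0,-0.02,0,0,0,0,0,0,-0.065,0,0,0,0,-0.05,0.0,-0.09,0,0,0,0,-0.1,0.0,-0.09,0,0,0,0,-0.1,0.0,-0.09,0,0,0,0,-0.1,0.0,-0.09,0,0,0,0]

```text
t: 10.15
eef_pos: [0.3659, 0.3007, 0.1567]
tool_rot: [0.0, 0.989, 0.151, 0.001]
contact_force: [0.3, 0.9, -0.6]
gripper_width: 0.002
grasp_force: 0.0
```

Run:
```python
from station import *
import cv2,numpy as np
c=read_camera("side")["img"]
cv2.imwrite("pics/c6.png",cv2.resize(c[130:310,70:350,::-1],None,fx=2.8,fy=2.8,interpolation=cv2.INTER_CUBIC))
print(get_obs()["eef_pos"])
```

```text
[0.36716589 0.30127794 0.15667204]
```

View pics/c6.png

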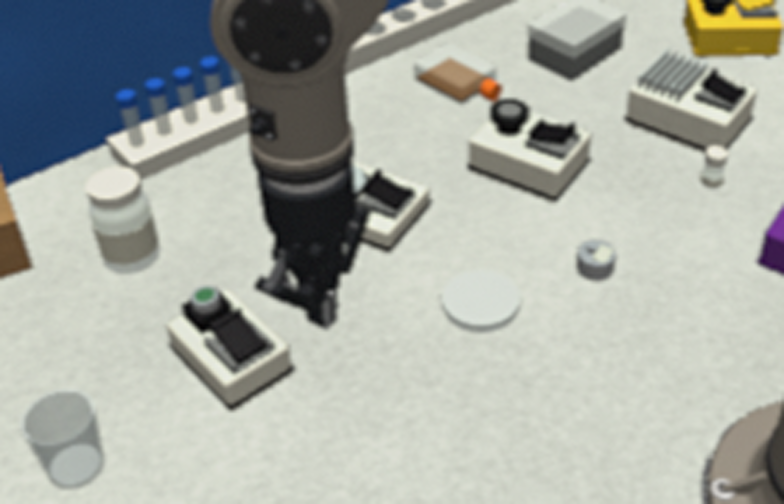

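The picture shows the rockers of the lamp (722,88), warmer (388,190) and camera (240,335) all tipped down at the near end. The mixer's (553,137) is still off, nothing has moved and the arm is clear, so I'm handing in.

```bash
python3 -c "from station import *;print(hand_in())"
```

```text
the job is handed in; nothing more can be done
None
```

I tapped the lamp supply, stage warmer and camera controller on in that order and handed the job in with the arm clear; the last picture shows all three on and the mixer still off, but the hand-in returned no verdict.

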